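# Seat a mirror blank and hold the dust blower over it

## Robot

A 6-joint arm with a two-finger parallel gripper is mounted at the origin on a cart in front of the work surface, level with it; the furniture and walls round the work are solid. World frame = base frame: x ahead of the robot, y to its left, z up, the work surface at z = 0. Lengths are in m, angles in rad, forces in N, time in s.
With the tool pointing down it reaches from about 0.325 to 0.75 m from the base axis. Payload 7.6 kg.
Tool frame: the origin (TCP) lies between the finger pads; the fingertips stand 17 mm ahead of it and the grasp point (between the pads) lies 2 mm behind it; z points along the fingers, y is the line along which they close (so a half turn about z gives the same grasp; the last joint's range is limited). The gripper opens to 85 mm and grips with 20 to 120 N. Pads are 22 mm wide; open, the fingers measure 114 mm over their backs; the gripper's body (76 mm by 85 mm) begins 54 mm behind the grasp point. The pads swing forward as they close: fully open they stand 13 mm farther back than shut.
Start: joints at [-1.296, 0.052, 1.401, -0, 1.689, -0.07], TCP at [0.177, -0.494, 0.216] pointing down, gripper open.
Joint ranges: [-2.9, 2.9], [-0.91, 2.17], [0.12, 2.37], [-1.06, 4.2], [0.26, 2.73], [-2.93, 2.93]. Speed limits (rad/s): [2.57, 2.57, 3.01, 3.14, 3.14, 3.14].

## Interface

Orientations are given as a rotation vector (axis times angle).
In Python, from rig import status, viewer, bot gives the robot as it stands.
- The arm moves only by the tool move_arm, never from a script. Its argument "commands" is a list of rows, each a list of 3 entries, a list of its own where there are three numbers: the turn, a rotation vector about the world's x, y, z in degrees, then the shift along the world's x, y, z in cm, then the opening, from 0 (shut) to 1 (fully open). In form: [[[ax, ay, az], [x, y, z], fingers], ...]. A call has 1 to 12 rows; each row is the pose to reach, as a shift and turn from the pose commanded when the call began; what a row does not reach only later rows make up. A row lasts 1/10 s, in which the tool goes at most 50 mm and 8.59 degrees, less where a joint would pass 70% of its speed; a pose out of reach is approached as far as the arm can. A call with a gripper value outside its range is refused whole. The fingers move at their own pace and stop on an object; "force" is the grip in N (left out, the last holds). Time passes only in rows, so rows that repeat a pose let the fingers close. It gives the time, the measured TCP pose, the force, the opening and the grip force at its end, in the units of the state.
- status.state(): the state, without advancing time (a new reading comes with each control period).
- viewer.get_image(name): name is "side" or "top" or "wrist"; returns a dict with "img" (384x512x3 uint8, red, green, blue), "depth" (384x512 float32, m along the optical axis (not along the pixel's ray), 0 where there is no reading), "fx", "fy", "cx", "cy" (pixels), "pose" (4x4, takes a point from camera to world coordinates). Camera axes: x right, y up, looking along -z (the intrinsics and any distortion apply to the point x, -y, -z); pixel columns grow to the right and rows downward; lengths in m; the calibration is good to about 2 mm. A picture is of the moment at which its call begins.
- bot.job_done(): hands the job in; it is judged then, once.
The state is a dict: "t": time; "qpos": joint angles; "dq": joint speeds; "tau": joint torques, N m; "ee_pos": TCP position; "tcp_rot": TCP orientation; "ft_force": force on the tool from outside, world axes, zero at the start; "ft_torque": the same for the moment, N m; "opening": finger opening in m; "gripper_force": force on a finger pad.
Only numpy, scipy, OpenCV 4.12 (cv2) and the standard library are available. Lean on these libraries where they do the work, as an engineer would, in place of code of your own. Each camera call takes 0.05 s, during which the arm holds its last target. There are 200 camera calls.

## Task

Put the round mirror blank flat into the nest block with the round recess, without turning it over, so that it sits fully home, and let go of it; leave the square blank where it lies. Then draw the rubber dust blower out of its stand and turn it from upright to about 45 degrees so that the nozzle points slantwise down at the middle of the seated blank, from about 8 cm away. Finish while still holding the blower there in the air, touching nothing but the gripper.

Things in the scene. Friction and masses are not known exactly. Their poses are not given: they have to be found in the camera images.
- round_blank: the round mirror blank to seat: a plain steel disc, 44 mm diameter, 16 mm thick, loose on the table; both faces are alike. Origin at the centre of its underside, z up through the disc. It stands 10 mm proud of the nest when seated, so grip only its upper 8 mm.
- blank_bottom (a point): centre of the round blank's underside
- blank_face (a point): centre of the round blank's upper face, 16 mm above its underside
- square_blank: a plain steel square, 38 x 38 x 16 mm, loose on the table, to be left alone. Origin at the centre of its underside, z up.
- round_nest: aluminium nest block bolted to the table, 70 x 70 x 14 mm, with a round recess in the middle of its top, 47 mm diameter and 6 mm deep. Origin at the centre of its underside, z up.
- round_nest_floor (a point): centre of the floor of the round recess, 8 mm above the table
- square_nest: the other nest block bolted to the table, 70 x 70 x 14 mm, the same but with a square recess 41 x 41 mm, 6 mm deep (the round blank does not go in). Origin at the centre of its underside, z up. It stays empty.
- blower_stand: blower stand fixed to the table: an upright open grey tube, 48 mm outer and 40 mm inner diameter, with a loose guide for the nozzle inside, its rim 62 mm above the table, on a round dark foot 76 mm across and 10 mm high. Origin at the centre of its underside, z up.
- blower: rubber dust blower, 94 mm long: rigid round bulb 57 mm across (grasp it there) and 62 mm long, then a nozzle 12 mm across, 32 mm long. Its bulb rests loose on the stand's rim, nozzle down in the tube, about 48 mm of bulb showing. Origin at the bulb's end away from the nozzle; its z axis runs out along the nozzle (end at z = 94 mm), so z points down (within 5 degrees) in the stand.
- stand_rim (a point): centre of the mouth of the stand tube, 62 mm above the table
- bulb_mid (a point): middle of the blower's bulb, on its axis 31 mm from the bulb's end; the place to grip, about 80 mm above the table while in the stand (18 mm above the rim)
- nozzle_tip (a point): end of the blower's nozzle, 63 mm from bulb_mid along the blower's z axis; about 45 mm below the rim while in the stand
Things that resemble listed ones, but are neither listed nor needed, are in the scene too. What is shaped like the round_blank but green is not meant.

How it is judged:
On the way, in this order (a step that is already met when the one before it is completed fails the run):
1. the round blank lies fully home in the round recess, let go (horizontal distance between blank_bottom and round_nest_floor below 0.005 m and distance between blank_bottom and round_nest_floor below 0.006 m and z of blank_bottom in the frame of round_nest_floor below 0.0025 m and angle between the z axis of round_blank and the z axis of round_nest, either way round below 0.1 rad and contact force between round_blank and the fingers below 0.1 N), for 0.3 s.
2. the blower is drawn clear of its stand: nozzle end above the rim, held by the fingers (z of nozzle_tip in the frame of stand_rim above 0.005 m and contact force between blower and the fingers above 0.5 N), for 0.1 s.
At the end, for the whole second after the job is handed in: Round blank home in the round recess (within 2.5 mm, flat), untouched. Gripper holds the blower still in the air, nozzle down, axis 30-60 deg off vertical, nozzle end over 50 mm up and 40-120 mm from the blank's face along the blower; nozzle line within 15 mm of the face's middle (all of step 1 and contact force between blower and the fingers above 0.5 N and height (world z) of nozzle_tip above 0.05 m and height (world z) of bulb_mid above 0.08 m and contact force between blower and blower_stand below 0.1 N and contact force between blower and round_blank below 0.1 N and angle between blower's own z axis and vertical between 2.09159 and 2.62159 rad and x of blank_face in the frame of blower between -0.015 and 0.015 m and y of blank_face in the frame of blower between -0.015 and 0.015 m and z of blank_face in the frame of blower between 0.134 and 0.214 m and linear speed of blower below 0.03 m/s); the arm keeps its last pose, push and grip.
It fails at once if the square blank is moved from its place by more than 20 mm (distance of square_blank from where it was at the start of the episode above 0.02 m).
It also fails if it takes over 67 s, if anything falls off the work surface, if the arm or the gripper's body presses on something with over 40 N, if the wrist force passes 120 N, or if a joint passes its speed limit or range.

## Working session

There is one attempt and no reset: what is moved stays moved. The work goes in short steps, Python scripts to look and compute and a tool call to move; the robot and the scene stay as the last step left them, time stands still between calls to the robot, and variables do not carry over. Pictures are saved under pics/ and viewed, at most 11 in all, crops included, and the job is handed in when it is done.

Besides the shell and the picture viewer there is one more tool, called in YAML: its name, and indented under it one key for each argument. move_arm: Moves the arm, as the interface text tells. Its arguments: {"type":"object","properties":{"commands":{"type":"array","items":{"type":"array"}},"force":{"type":"number"}},"required":["commands"]}

```bash
mkdir -p pics; ls; cat > h.py <<'E'
import numpy as np, cv2
from rig import status, viewer, bot
def grab(n,save=None):
    d=viewer.get_image(n)
    if save: cv2.imwrite(f'pics/{save}.png',d['img'][:,:,::-1])
    np.save(f'{n}.npy',d,allow_pickle=True)
    return d
def ray(d,u,v):
    r=np.array([(u-d['cx'])/d['fx'],-(v-d['cy'])/d['fy'],-1.0]); P=d['pose']
    return P[:3,3],P[:3,:3]@r
def onz(d,u,v,z):
    o,r=ray(d,u,v); return o+r*(z-o[2])/r[2]
def cloud(d):
    v,u=np.mgrid[:384,:512]; D=d['depth']
    c=np.stack([(u-d['cx'])/d['fx']*D,-(v-d['cy'])/d['fy']*D,-D],-1)
    return c@d['pose'][:3,:3].T+d['pose'][:3,3]
E
python3 - <<'E'
from h import *
s=status.state(); print(s)
for n in ['side','top','wrist']:
    d=grab(n,n+'0'); print(n,{k:d[k] for k in d if k not in('img','depth')}); 
E
cd pics; python3 -c "
import cv2,numpy as np
a=[cv2.imread(f'{n}0.png') for n in('side','top')]
cv2.imwrite('st0.png',cv2.resize(np.vstack(a),(400*1,600)) if 0 else cv2.resize(np.hstack(a),(800,300)))"
```

```text
pics
{'t': 0.0, 'qpos': array([-1.29631403e+00,  5.27945129e-02,  1.40172285e+00,  2.92828567e-05,
        1.68859061e+00, -7.03095140e-02]), 'dq': array([-8.36510918e-04,  6.55041284e-04, -9.75942186e-04,  9.90346560e-04,
        1.62188788e-04,  4.36013368e-05]), 'tau': array([-8.56157985e-04, -3.81670296e+01, -3.60183907e+01, -1.13900426e-04,
        6.26987923e-03,  3.29495002e-06]), 'ee_pos': array([ 0.1773883 , -0.49378329,  0.2151955 ]), 'tcp_rot': array([-3.09353461e+00, -5.38665134e-01,  1.97031758e-04]), 'ft_force': array([ 0.26013102, -0.08534897,  0.08704237]), 'ft_torque': array([-0.04028108,  0.04603794,  0.00131436]), 'gripper_force': 0.0, 'opening': 0.08556070852963678}
side {'fx': 448.2932186624033, 'fy': 448.2932186624033, 'cx': 255.8717427603841, 'cy': 193.82490272744425, 'pose': array([[ 0.98107714,  0.07649144, -0.17786711,  0.27762007],
       [-0.1924034 ,  0.4878664 , -0.85145012, -1.10973848],
       [ 0.02164674,  0.86956048,  0.49335179,  0.75701036],
       [ 0.        ,  0.        ,  0.        ,  1.        ]])}
top {'fx': 384.2482033355206, 'fy': 384.2482033355206, 'cx': 253.35106113084504, 'cy': 191.8346204940653, 'pose': array([[-0.01934478,  0.99458971, -0.10206417,  0.41114426],
       [-0.99979639, -0.01865718,  0.0076873 ,  0.06804617],
       [ 0.00574148,  0.1021921 ,  0.99474811,  1.0036558 ],
       [ 0.        ,  0.        ,  0.        ,  1.        ]])}
wrist {'fx': 292.9121469751444, 'fy': 292.9121469751444, 'cx': 254.4916139946892, 'cy': 195.7563819130209, 'pose': array([[ 0.33859427,  0.89714979,  0.28368322,  0.25016151],
       [-0.94093137,  0.32329992,  0.10062463, -0.46865775],
       [-0.00143939, -0.30099736,  0.95362389,  0.37304637],
       [ 0.        ,  0.        ,  0.        ,  1.        ]])}
```

View pics/top0.png

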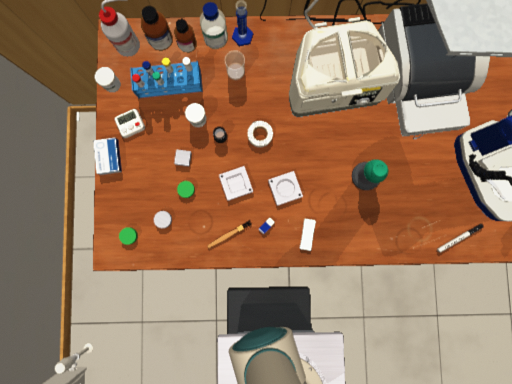

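View pics/side0.png

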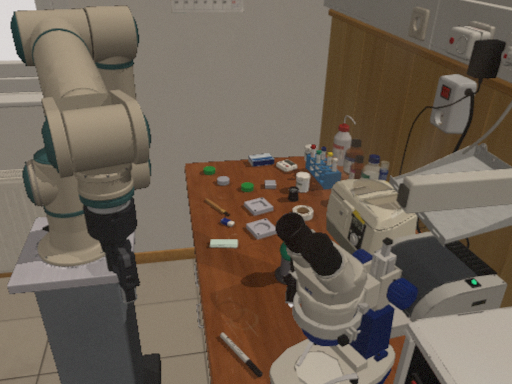

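Top view: round metallic disc at (162,219); green discs at (185,189) and (128,236) are excluded. White jar lids at (196,115) and (106,77) look similar but are taller. The square blank is at (183,158), the round nest at (285,188), the square nest at (236,183), and the green blower bulb in its stand at (372,172). The side view shows the same disc at about (223,181).

```bash
python3 - <<'E'
from h import *
t=np.load('top.npy',allow_pickle=True).item(); s=np.load('side.npy',allow_pickle=True).item()
C=cloud(t); img=t['img']
for nm,(u,v),z in [('disc',(162,219),.016),('sq',(183,158),.016),('rnest',(285,188),.014),('snest',(236,183),.014),('lid',(196,115),.05),('bulb',(377,168),.11),('green',(185,189),.016),('rule',(307,235),.01)]:
    print(nm,'depth pt',C[v,u].round(3),'plane',onz(t,u,v,z).round(3),img[v,u])
cs=cloud(s)
for u,v in [(223,181),(262,228),(258,206),(290,255)]: print('side',u,v,cs[v,u].round(3))
def crop(im,x0,y0,x1,y1,k): return cv2.resize(im[y0:y1,x0:x1,::-1],None,fx=k,fy=k,interpolation=cv2.INTER_CUBIC)
a=crop(img,110,140,240,250,3); b=crop(img,260,140,400,250,3); 
c=crop(s['img'],190,150,330,260,3); d=crop(s['img'],230,180,330,310,2)
W=np.zeros((600,800,3),np.uint8)
for im,x,y in [(a,0,0),(b,390,0),(c,0,330)]:
    h,w=min(im.shape[0],600-y),min(im.shape[1],800-x); W[y:y+h,x:x+w]=im[:h,:w]
h,w=d.shape[:2]; W[335:335+h,430:430+w]=d[:h,:w]
cv2.imwrite('pics/crops.png',W)
E
```

```text
disc depth pt [0.447 0.295 0.019] plane [0.447 0.296 0.016] [225 221 220]
sq depth pt [0.604 0.242 0.018] plane [0.604 0.242 0.016] [224 220 220]
rnest depth pt [ 0.522 -0.022  0.008] plane [ 0.521 -0.022  0.014] [238 233 233]
snest depth pt [0.537 0.105 0.01 ] plane [0.537 0.105 0.014] [238 234 233]
lid depth pt [0.706 0.202 0.058] plane [0.708 0.203 0.05 ] [250 250 245]
bulb depth pt [ 0.554 -0.232  0.109] plane [ 0.554 -0.231  0.11 ] [ 32 157 111]
green depth pt [0.523 0.237 0.016] plane [0.523 0.237 0.016] [ 57 185  81]
rule depth pt [ 0.399 -0.076  0.008] plane [ 0.399 -0.075  0.01 ] [248 250 247]
side 223 181 [0.448 0.275 0.017]
side 262 228 [ 0.526 -0.024  0.008]
side 258 206 [0.539 0.101 0.01 ]
side 290 255 [ 0.447 -0.57   0.33 ]
```

View pics/crops.png

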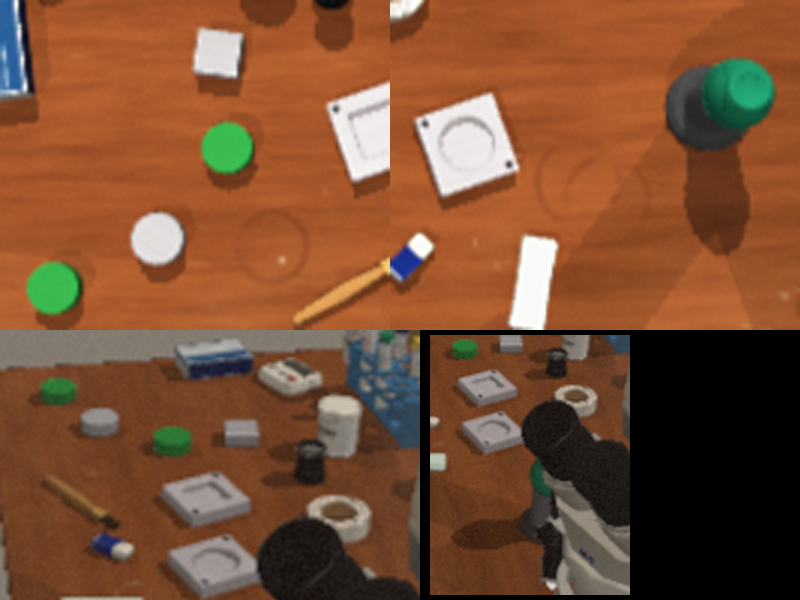

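The crops confirm the plain grey disc at top-view (162,219), about 17 mm high, as the round blank. The round nest is at (285,188). The blower's bulb top measures 109 mm high at about (0.554,-0.232). Next I move to hover over the disc for a wrist view.

move_arm:
  commands:
    - [[0,0,-6],[3,4,0],1]
    - [[0,0,-12],[6,8,0],1]
    - [[0,0,-19.8],[9,12,0],1]
    - [[0,0,-19.8],[12,16,0],1]
    - [[0,0,-19.8],[15,20,0],1]
    - [[0,0,-19.8],[18,24,0],1]
    - [[0,0,-19.8],[20,28,0],1]
    - [[0,0,-19.8],[21,32,0],1]
    - [[0,0,-19.8],[22,36.5,0],1]
    - [[0,0,-19.8],[23,41,0],1]
    - [[0,0,-19.8],[23,45,0],1]
    - [[0,0,-19.8],[23,49,0],1]
  force: 40

```text
t: 1.35
ee_pos: [0.4072, -0.0023, 0.2158]
tcp_rot: [3.142, -0.001, -0.0]
ft_force: [1.5, -0.6, -0.7]
opening: 0.0852
gripper_force: 0.0
```

move_arm:
  commands:
    - [[0,0,0],[0,4.5,-1],1]
    - [[0,0,0],[1,9,-2],1]
    - [[0,0,0],[1.5,13.5,-3],1]
    - [[0,0,0],[2,18,-4],1]
    - [[0,0,0],[3,22.5,-5],1]
    - [[0,0,0],[4,27,-6],1]
    - [[0,0,0],[4,30,-6.5],1]
    - [[0,0,0],[4,30,-6.5],1]
    - [[0,0,0],[4,30,-6.5],1]

```text
t: 2.25
ee_pos: [0.4471, 0.296, 0.1504]
tcp_rot: [3.14, 0.001, -0.002]
ft_force: [-0.5, 0.2, 0.5]
opening: 0.0854
gripper_force: 0.0
```

```bash
python3 - <<'E'
from h import *
t=np.load('top.npy',allow_pickle=True).item(); s=np.load('side.npy',allow_pickle=True).item()
d=grab('wrist','w1'); S=status.state(); print(S['ee_pos'],S['tcp_rot'],S['qpos'].round(2),d['pose'].round(3).tolist())
def blob(d,u,v,z,tag):
    hsv=cv2.cvtColor(d['img'],cv2.COLOR_RGB2HSV)
    m=((hsv[...,1]<60)&(hsv[...,2]>130)).astype(np.uint8)
    n,l,st,c=cv2.connectedComponentsWithStats(m)
    ds=[(np.hypot(*(c[i]-(u,v))),i) for i in range(1,n) if st[i,4]>30]; i=min(ds)[1]
    cn=max(cv2.findContours((l==i).astype(np.uint8),0,1)[0],key=len)
    e=cv2.fitEllipse(cn); print(tag,'ell',np.round(e[0],1),np.round(e[1],1),'area',st[i,4],'pt',onz(d,*e[0],z).round(4), 'centroid', onz(d,*c[i],z).round(4))
blob(t,162,219,.016,'top'); blob(s,223,181,.013,'side')
T=np.linalg.inv(d['pose'])@np.r_[0.447,0.295,0.016,1]; u=d['cx']+d['fx']*T[0]/-T[2]; v=d['cy']-d['fy']*T[1]/-T[2]; print('pred',u,v)
blob(d,u,v,.016,'wrist')
C=cloud(d); print(C[int(v),int(u)])
E
```

```text
[0.44740792 0.2953978  0.15087508] [ 3.14091432e+00 -1.18533219e-03 -5.32694982e-04] [ 0.51  0.11  1.47 -0.    1.56  2.09] [[0.001, 0.953, 0.302, 0.525], [-1.0, 0.001, 0.001, 0.296], [0.001, -0.302, 0.953, 0.308], [0.0, 0.0, 0.0, 1.0]]
top ell [162.1 219.1] [16.1 16.8] area 235 pt [0.4467 0.2956 0.016 ] centroid [0.4466 0.2955 0.016 ]
side ell [222.8 178.2] [ 4.6 11.1] area 51 pt [0.4507 0.3039 0.013 ] centroid [0.4504 0.3039 0.013 ]
pred 254.63473635126476 181.82739854855748
wrist ell [254.5 179.3] [41.2 41.6] area 1405 pt [0.4497 0.2951 0.016 ] centroid [0.4497 0.2952 0.016 ]
[0.44779872 0.29565475 0.0156905 ]
```

View pics/w1.png

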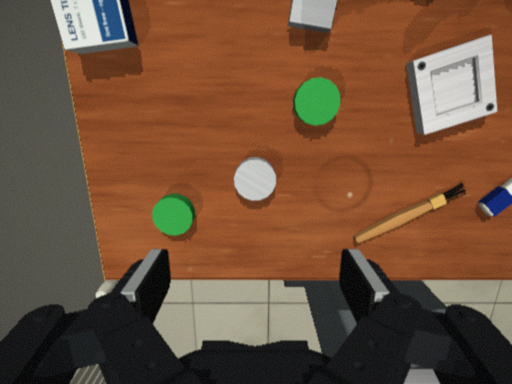

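The wrist view shows the grey disc at (254,179) centred between the open fingers. The green discs at (317,101) and (173,215) are clear of them. Now I descend and grip the upper rim.

move_arm:
  commands:
    - [[0,0,0],[0.1,0,-4],1]
    - [[0,0,0],[0.1,0,-8],1]
    - [[0,0,0],[0.1,0,-11],0.85]
    - [[0,0,0],[0.1,0,-12.6],0.75]
    - [[0,0,0],[0.1,0,-12.6],0.75]
    - [[0,0,0],[0.1,0,-12.6],0.3]
    - [[0,0,0],[0.1,0,-12.6],0.3]
    - [[0,0,0],[0.1,0,-12.6],0.3]
    - [[0,0,0],[0.1,0,-12.6],0.3]
    - [[0,0,0],[0.1,0,-12.6],0.3]
  force: 40

```text
t: 3.3
ee_pos: [0.4487, 0.296, 0.0255]
tcp_rot: [-3.141, 0.001, -0.001]
ft_force: [0.7, -0.4, 0.4]
opening: 0.0258
gripper_force: 0.0
```

```bash
python3 - <<'E'
from h import *
d=grab('wrist'); s=grab('side'); S=status.state(); print(S['opening'],S['gripper_force'],S['ee_pos'])
a=cv2.resize(d['img'][200:384,130:390,::-1],None,fx=2.2,fy=2.2); b=cv2.resize(s['img'][150:220,170:290,::-1],None,fx=4,fy=4)
W=np.zeros((600,600,3),np.uint8); h=min(320,a.shape[0]);W[:h,:a.shape[1]]=a[:h]; W[320:600,:480]=b; cv2.imwrite('pics/c2.png',W)
E
```

```text
0.025297960953119373 0.0 [0.44849946 0.29597504 0.02521053]
```

View pics/c2.png

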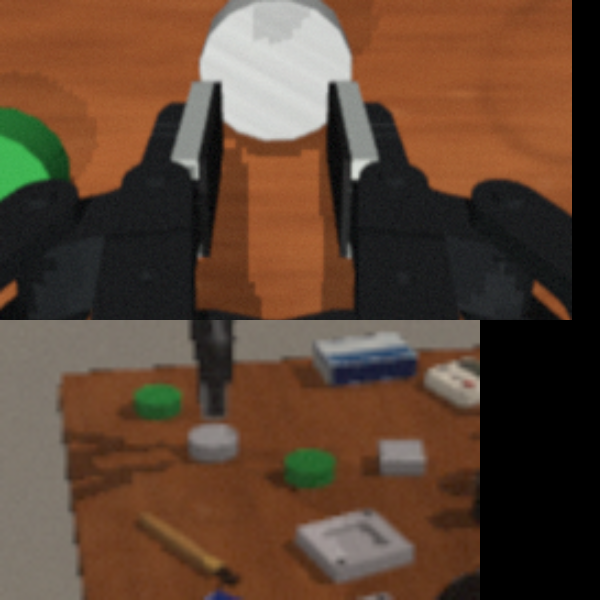

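Wrist crop: the pads are closed past the disc's width and the disc isn't gripped. The side crop shows the fingertips above or behind it. I'll measure with depth whether they are too high or displaced in x.

```bash
python3 - <<'E'
from h import *
d=np.load('wrist.npy',allow_pickle=True).item(); s=np.load('side.npy',allow_pickle=True).item()
C=cloud(d)
for x,y,n in [(275,40,'disc'),(275,75,'disc'),(275,100,'disc'),(275,125,'disc'),(275,200,'table'),(203,95,'Ltip'),(345,95,'Rtip'),(365,160,'Rside'),(190,160,'L')]:
    u,v=int(130+x/2.2),int(200+y/2.2); print(n,C[v,u].round(4))
hsv=cv2.cvtColor(d['img'],cv2.COLOR_RGB2HSV)
m=(C[...,2]>.012)&(C[...,2]<.020)&(hsv[...,1]<80)&(np.abs(C[...,0]-.46)<.06)&(np.abs(C[...,1]-.296)<.04)
P=C[m]; print('disc top',len(P),np.percentile(P,[1,50,99],axis=0).round(4))
Cs=cloud(s)
for x,y,n in [(212,410,'tip'),(212,400,'tip'),(212,437,'disc')]:
    u,v=int(170+x/4),int(150+(y-320)/4); print('side',n,Cs[v,u].round(4))
E
```

```text
disc [0.4584 0.295  0.0151]
disc [0.4479 0.295  0.0158]
disc [0.4402 0.295  0.0155]
disc [0.4326 0.295  0.016 ]
table [ 0.3951  0.295  -0.0011]
Ltip [0.4601 0.3114 0.0524]
Rtip [0.4595 0.2796 0.0512]
Rside [0.4604 0.2788 0.079 ]
L [0.46   0.3111 0.0783]
disc top 3316 [[0.429  0.275  0.0131]
 [0.4516 0.295  0.0158]
 [0.4702 0.3149 0.0171]]
side tip [0.4473 0.2661 0.0568]
side tip [0.4482 0.2727 0.0612]
side disc [0.4497 0.2891 0.0174]
```

```bash
python3 - <<'E'
from h import *
d=np.load('wrist.npy',allow_pickle=True).item(); s=np.load('side.npy',allow_pickle=True).item()
C=cloud(d)
m=(np.abs(C[...,0]-.4485)<.013)&(np.abs(C[...,1]-.296)<.05)&(C[...,2]>.022)
P=C[m]; print(np.percentile(P[:,2],[0,.5,2,10]),P[P[:,2].argsort()[:8]].round(4))
u=130+203/2.2
for v in range(228,262,3): print(v,[C[v,int(u)+k].round(4).tolist() for k in (-4,0,3)])
Cs=cloud(s)
for v in range(160,182,2): print('s',v,[Cs[v,k].round(3).tolist() for k in (221,224)])
print(status.state()['qpos'])
E
```

```text
[0.04020042 0.04677761 0.05316754 0.07752494] [[0.4449 0.2824 0.0402]
 [0.4464 0.3082 0.0407]
 [0.4434 0.2824 0.0409]
 [0.4459 0.3081 0.0409]
 [0.4466 0.2825 0.041 ]
 [0.4442 0.2825 0.0412]
 [0.4449 0.3081 0.0413]
 [0.4432 0.3082 0.0415]]
228 [[0.445, 0.3202, -0.0002], [0.4524, 0.3154, 0.0167], [0.4519, 0.3137, 0.0155]]
231 [[0.4425, 0.3203, -0.0008], [0.4506, 0.3154, 0.0171], [0.4502, 0.3137, 0.0162]]
234 [[0.4407, 0.3203, 0.0002], [0.4477, 0.3157, 0.0153], [0.4481, 0.3137, 0.0162]]
237 [[0.4598, 0.3142, 0.045], [0.4602, 0.3121, 0.0458], [0.4603, 0.3105, 0.0461]]
240 [[0.4599, 0.3138, 0.0486], [0.4597, 0.3118, 0.0483], [0.4599, 0.3103, 0.0486]]
243 [[0.4599, 0.3134, 0.052], [0.4601, 0.3114, 0.0524], [0.4599, 0.3099, 0.052]]
246 [[0.4599, 0.313, 0.0551], [0.4599, 0.3111, 0.0552], [0.4607, 0.3094, 0.0568]]
249 [[0.4599, 0.3127, 0.0582], [0.4598, 0.3108, 0.0581], [0.46, 0.3093, 0.0585]]
252 [[0.4599, 0.3123, 0.0612], [0.4597, 0.3105, 0.0609], [0.4598, 0.3091, 0.061]]
255 [[0.4603, 0.3119, 0.0648], [0.4596, 0.3102, 0.0635], [0.4602, 0.3087, 0.0646]]
258 [[0.4601, 0.3116, 0.0672], [0.4603, 0.3098, 0.0674], [0.4601, 0.3085, 0.0671]]
261 [[0.4595, 0.3114, 0.0687], [0.4603, 0.3095, 0.0701], [0.4598, 0.3083, 0.0693]]
s 160 [[0.438, 0.241, 0.115], [0.448, 0.243, 0.113]]
s 162 [[0.439, 0.249, 0.103], [0.45, 0.254, 0.1]]
s 164 [[0.439, 0.254, 0.094], [0.449, 0.25, 0.095]]
s 166 [[0.442, 0.274, 0.076], [0.452, 0.271, 0.077]]
s 168 [[0.441, 0.274, 0.069], [0.452, 0.272, 0.069]]
s 170 [[0.442, 0.277, 0.059], [0.452, 0.274, 0.06]]
s 172 [[0.441, 0.269, 0.056], [0.451, 0.267, 0.056]]
s 174 [[0.442, 0.279, 0.043], [0.452, 0.279, 0.042]]
s 176 [[0.445, 0.312, 0.018], [0.457, 0.316, 0.015]]
s 178 [[0.444, 0.298, 0.017], [0.454, 0.295, 0.018]]
s 180 [[0.442, 0.286, 0.016], [0.453, 0.285, 0.016]]
[ 5.14641249e-01  2.37493014e-01  1.58954696e+00 -8.52136136e-05
  1.31435379e+00  2.08607907e+00]
```

Depth from both cameras agrees: the fingertips actually stand about 18 mm behind the reported TCP, not 17 mm ahead. The disc is untouched at x about 0.4495. I'll open to about 50 mm, lower part way and re-measure the tips.

move_arm:
  commands:
    - [[0,0,0],[0.1,-0.1,0],0.62]
    - [[0,0,0],[0.1,-0.1,0],0.62]
    - [[0,0,0],[0.1,-0.1,0],0.62]
    - [[0,0,0],[0.1,-0.1,-1],0.62]
    - [[0,0,0],[0.1,-0.1,-1.6],0.62]
    - [[0,0,0],[0.1,-0.1,-1.6],0.62]

```text
t: 4.0
ee_pos: [0.4485, 0.2943, 0.0073]
tcp_rot: [3.14, -0.001, -0.004]
ft_force: [-0.7, -0.7, -0.5]
opening: 0.0528
gripper_force: 0.0
```

```bash
cat >> h.py <<'E'
def tips(d,S):
    C=cloud(d); x,y,z=S['ee_pos']
    m=(np.abs(C[...,0]-x-.0115)<.003)&(np.abs(C[...,1]-y)<.05)&(C[...,2]>z+.002)
    for sgn in (1,-1):
        P=C[m&((C[...,1]-y)*sgn>0)]; P=P[P[:,2].argsort()]
        print('tip',sgn,P[:12].mean(0).round(4))
def disc(d,x0,y0,z):
    C=cloud(d); hsv=cv2.cvtColor(d['img'],cv2.COLOR_RGB2HSV)
    m=(np.abs(C[...,2]-z)<.004)&(hsv[...,1]<80)&(np.hypot(C[...,0]-x0,C[...,1]-y0)<.035)
    v,u=np.nonzero(m); P=C[m]; print('disc',len(P),np.percentile(P,[1,50,99],axis=0).round(4).tolist())
    print(' circ',cv2.minEnclosingCircle((P[:,:2]*1000).astype(np.float32)))
E
python3 - <<'E'
from h import *
d=grab('wrist');S=status.state();print(S['ee_pos'],S['opening'],S['tcp_rot']); tips(d,S); disc(d,.4495,.295,.016)
E
```

```text
[0.44889093 0.29457712 0.0080001 ] 0.05300747053334458 [ 3.14054008e+00 -1.15159242e-03 -2.63460264e-03]
tip 1 [0.461  0.3115 0.0129]
tip -1 [0.4612 0.2772 0.0122]
disc 4278 [[0.4291, 0.2748, 0.0131], [0.4506, 0.2951, 0.0158], [0.4701, 0.3152, 0.0171]]
 circ ((449.11419677734375, 294.93353271484375), 22.118942260742188)
```

```bash
sed -i "s/(np.abs(C\[...,1\]-y)<.05)&(C\[...,2\]>z+.002)/(np.abs(C[...,1]-y)<.06)\&(C[...,2]>z+.012)/" h.py
python3 - <<'E'
from h import *
d=np.load('wrist.npy',allow_pickle=True).item();S=status.state(); tips(d,S)
C=cloud(d)
for v in range(225,250,3): print(v,[C[v,k].round(4).tolist() for k in (204,208,212,216)])
E
```

```text
tip 1 [0.4593 0.3221 0.0297]
tip -1 [0.4592 0.2647 0.0299]
225 [[0.4548, 0.3245, -0.0002], [0.5262, 0.2939, 0.1648], [0.4542, 0.3198, -0.0018], [0.4549, 0.3171, -0.0001]]
228 [[0.4527, 0.3246, -0.0005], [0.4531, 0.322, 0.0003], [0.4529, 0.3196, 0.0], [0.4528, 0.3172, -0.0004]]
231 [[0.4503, 0.3249, -0.0014], [0.4508, 0.3222, -0.0002], [0.4503, 0.3199, -0.0014], [0.4506, 0.3174, -0.0008]]
234 [[0.4491, 0.3247, 0.0004], [0.4484, 0.3225, -0.001], [0.4485, 0.3199, -0.0008], [0.4558, 0.3152, 0.0148]]
237 [[0.4463, 0.3251, -0.0011], [0.4468, 0.3224, -0.0002], [0.4465, 0.32, -0.0007], [0.4548, 0.3151, 0.0165]]
240 [[0.4445, 0.3251, -0.0007], [0.4451, 0.3224, 0.0005], [0.4448, 0.32, -0.0], [0.4524, 0.3153, 0.0154]]
243 [[0.4429, 0.325, 0.0002], [0.4428, 0.3226, 0.0], [0.4426, 0.3202, -0.0004], [0.4505, 0.3154, 0.0153]]
246 [[0.4542, 0.3202, 0.0261], [0.4401, 0.3229, -0.0012], [0.4405, 0.3202, -0.0004], [0.4489, 0.3154, 0.0158]]
249 [[0.4528, 0.3202, 0.0266], [0.4389, 0.3227, 0.0005], [0.4384, 0.3203, -0.0004], [0.4469, 0.3155, 0.0156]]
```

move_arm:
  commands:
    - [[0,0,0],[0.05,0,-0.8],0.62]
    - [[0,0,0],[0.05,0,-1.5],0.62]
    - [[0,0,0],[0.05,0,-1.5],0.62]
    - [[0,0,0],[0.05,0,-1.5],0.62]

```text
t: 4.45
ee_pos: [0.4498, 0.2948, -0.0063]
tcp_rot: [3.141, -0.001, -0.001]
ft_force: [0.7, 0.5, 1.0]
opening: 0.053
gripper_force: 0.0
```

```bash
python3 - <<'E'
from h import *
d=grab('wrist');S=status.state();print(S['ee_pos'],S['opening'],S['ft_force']); disc(d,.4495,.295,.016)
C=cloud(d); x,y,z=S['ee_pos']
for sgn in (1,-1):
    m=((C[...,1]-y)*sgn>.0235)&((C[...,1]-y)*sgn<.05)&(np.abs(C[...,0]-x)<.013)&(C[...,2]>.004)
    P=C[m]; P=P[P[:,2].argsort()]; print(sgn,P[:30:3].round(4).tolist())
E
```

```text
[ 0.45005358  0.29493828 -0.00593416] 0.0526333866212105 [-0.68799436  1.15128983  0.10575104]
disc 5091 [[0.4291, 0.2676, 0.013], [0.451, 0.2949, 0.0158], [0.4703, 0.3206, 0.0187]]
 circ ((459.7763671875, 294.5813293457031), 32.61659622192383)
1 [[0.4465, 0.3206, 0.0124], [0.4537, 0.3208, 0.0125], [0.4568, 0.3205, 0.0128], [0.4554, 0.3205, 0.0134], [0.4411, 0.3207, 0.0136], [0.455, 0.3205, 0.0139], [0.4516, 0.3206, 0.0141], [0.4433, 0.3205, 0.0142], [0.4423, 0.3205, 0.0144], [0.4413, 0.3205, 0.0148]]
-1 [[0.4446, 0.2675, 0.0123], [0.4524, 0.2674, 0.0124], [0.4455, 0.2676, 0.0127], [0.4462, 0.2677, 0.0129], [0.4536, 0.2676, 0.0134], [0.4447, 0.2677, 0.0135], [0.452, 0.2676, 0.0137], [0.442, 0.2676, 0.014], [0.4403, 0.2676, 0.0143], [0.4513, 0.2676, 0.0145]]
```

move_arm:
  commands:
    - [[0,0,0],[-0.05,0,-0.25],0.62]
    - [[0,0,0],[-0.05,0,-0.25],0.62]
    - [[0,0,0],[-0.05,0,-0.25],0.35]
    - [[0,0,0],[-0.05,0,-0.25],0.35]
    - [[0,0,0],[-0.05,0,-0.25],0.35]
    - [[0,0,0],[-0.05,0,-0.25],0.35]
    - [[0,0,0],[-0.05,0,-0.25],0.35]
  force: 40

```text
t: 5.2
ee_pos: [0.4497, 0.295, -0.008]
tcp_rot: [-3.141, 0.001, -0.001]
ft_force: [-0.7, -0.3, 5.3]
opening: 0.0419
gripper_force: 40.7
```

move_arm:
  commands:
    - [[0,0,0],[0,0,1],0.35]
    - [[0,0,0],[0,0,3],0.35]
    - [[0,0,0],[0,0,6],0.35]
    - [[0,0,0],[0,0,6],0.35]

```text
t: 5.6
ee_pos: [0.4516, 0.2961, 0.0559]
tcp_rot: [-3.138, 0.001, -0.01]
ft_force: [0.0, 0.4, -1.0]
opening: 0.0414
gripper_force: 40.8
```

```bash
python3 - <<'E'
from h import *
d=grab('wrist','w3');S=status.state();print(S['ee_pos'],S['opening'],S['gripper_force'],S['ft_force'])
C=cloud(d); x,y,z=S['ee_pos']; hsv=cv2.cvtColor(d['img'],cv2.COLOR_RGB2HSV)
m=(np.abs(C[...,1]-y)<.019)&(np.abs(C[...,0]-x)<.04)&(C[...,2]>.04)&(C[...,2]<.1)&(hsv[...,1]<80)
P=C[m]; print(len(P),np.percentile(P,[1,50,99],axis=0).round(4)); 
A=np.c_[P[:,:2]-[x,y],np.ones(len(P))]; k=np.linalg.lstsq(A,P[:,2],rcond=None)[0]; print('plane',k); r=P[:,2]-A@k
k=np.linalg.lstsq(A[abs(r)<.002],P[abs(r)<.002,2],rcond=None)[0]; print(k)
m2=(abs(A@k-P[:,2])<.0015); print(np.percentile(P[m2],[.5,50,99.5],axis=0).round(4))
cv2.imwrite('pics/c3.png',cv2.resize(d['img'][180:384,130:390,::-1],None,fx=2.5,fy=2.5))
E
```

```text
[0.45061278 0.29551555 0.05353836] 0.04130885387978748 40.774163603782654 [-0.19606976  0.33804904 -2.6101993 ]
5308 [[0.431  0.2771 0.0666]
 [0.4548 0.2955 0.0796]
 [0.4726 0.3138 0.081 ]]
plane [-0.09254313  0.00166963  0.07912588]
[-0.02539309  0.00097919  0.07947486]
[[0.4304 0.2768 0.078 ]
 [0.4523 0.2955 0.0796]
 [0.4724 0.3143 0.0809]]
```

View pics/c3.png

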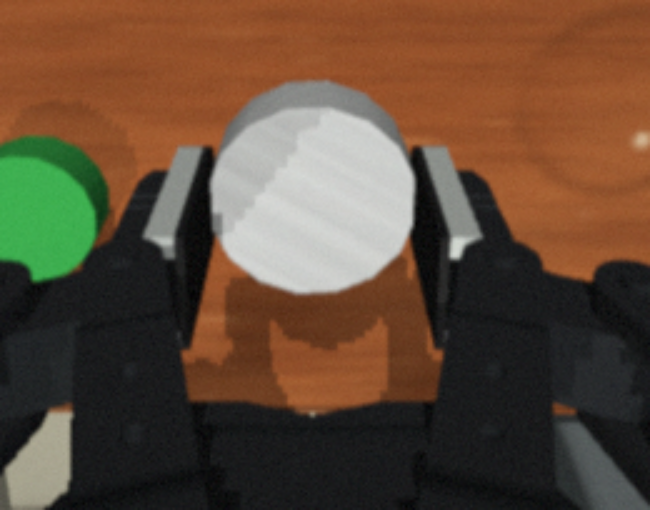

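The disc is held flat and centred between the pads, with its top 26 mm above the reported TCP z. Now I carry it towards the round nest, stopping short so the wrist camera sees the recess.

move_arm:
  commands:
    - [[0,0,0],[0,-2,2],0.35]
    - [[0,0,0],[-0.3,-5,4],0.35]
    - [[0,0,0],[-0.6,-9,4],0.35]
    - [[0,0,0],[-1,-13,4],0.35]
    - [[0,0,0],[-1,-17,4],0.35]
    - [[0,0,0],[-1,-21,4],0.35]
    - [[0,0,0],[-1,-25,4],0.35]
    - [[0,0,0],[-1,-28.5,4],0.35]
    - [[0,0,0],[-1,-31,4],0.35]
    - [[0,0,0],[-1,-31.8,4],0.35]
    - [[0,0,0],[-1,-31.8,4],0.35]
    - [[0,0,0],[-1,-31.8,4],0.35]

```text
t: 6.85
ee_pos: [0.4392, -0.0223, 0.0909]
tcp_rot: [-3.141, 0.001, 0.002]
ft_force: [0.6, 0.2, -1.4]
opening: 0.0419
gripper_force: 41.1
```

```bash
cat >> h.py <<'E'
def recess(d,x0,y0):
    # nest top plane points and floor points from depth, circle fit on the wall boundary
    C=cloud(d); R=np.hypot(C[...,0]-x0,C[...,1]-y0)
    fl=(R<.030)&(np.abs(C[...,2]-.008)<.003); tp=(R<.049)&(np.abs(C[...,2]-.014)<.0025)
    print('floor',C[fl][:,2].mean().round(4),fl.sum(),'top',C[tp][:,2].mean().round(4),tp.sum())
    p=C[tp|fl]; 
    t8=tp.astype(np.uint8); cs=cv2.findContours(((R<.05)&(C[...,2]>.011)&(C[...,2]<.02)).astype(np.uint8),cv2.RETR_CCOMP,cv2.CHAIN_APPROX_NONE)
    for c,h in zip(cs[0],cs[1][0]):
        if len(c)>40:
            q=np.array([onz(d,u,v,.014)[:2] for u,v in c[:,0]])
            A=np.c_[2*q,np.ones(len(q))]; k=np.linalg.lstsq(A,(q**2).sum(1),rcond=None)[0]
            r=np.sqrt(k[2]+k[0]**2+k[1]**2); print('hole' if h[3]>=0 else 'outer',len(c),'circle',k[:2].round(4),r.round(4),'rect',cv2.minAreaRect((q*1000).astype(np.float32)))
E
python3 - <<'E'
from h import *
d=grab('wrist','w4');S=status.state();print(S['ee_pos'],S['tcp_rot'],S['opening'],S['gripper_force'])
recess(d,.521,-.022)
t=np.load('top.npy',allow_pickle=True).item(); recess(t,.521,-.022)
E
```

```text
[ 0.43930129 -0.02209315  0.09107217] [-3.14120207e+00 -4.84500786e-04  1.23782814e-03] 0.04155017473615082 41.13480806350708
floor 0.0079 3088 top 0.0138 5929
outer 358 circle [ 0.5238 -0.0231] 0.0398 rect ((523.8665771484375, -23.2420654296875), (69.91893005371094, 69.94210052490234), 17.99298858642578)
hole 180 circle [ 0.5237 -0.0232] 0.0234 rect ((523.7771606445312, -23.322891235351562), (46.912052154541016, 46.766021728515625), 45.42277908325195)
floor 0.0087 218 top 0.0142 398
outer 98 circle [ 0.5227 -0.0224] 0.0392 rect ((522.7918701171875, -22.4588623046875), (70.26757049560547, 70.43083190917969), 18.14750099182129)
hole 59 circle [ 0.5231 -0.0231] 0.0241 rect ((523.1608276367188, -22.565387725830078), (49.46976089477539, 48.108314514160156), 43.72997283935547)
```

View pics/w4.png

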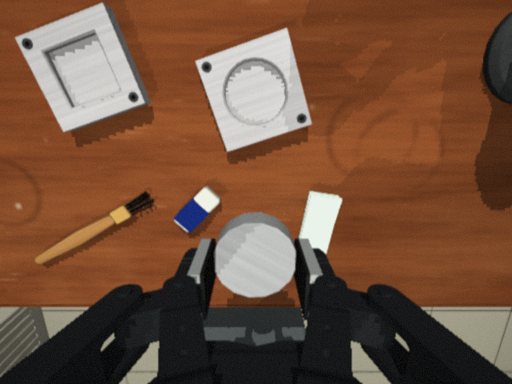

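The wrist view shows the round recess at (255,91), the held disc at (255,257), and the square nest at (85,75). The fitted recess is 46.9 mm across, centred at (0.5238,-0.0232). Next I fit the held disc in the same picture.

```bash
cat >> h.py <<'E'
def held(d,S,dz=.026):
    C=cloud(d); x,y,z=S['ee_pos']; hsv=cv2.cvtColor(d['img'],cv2.COLOR_RGB2HSV)
    m=((np.hypot(C[...,0]-x,C[...,1]-y)<.03)&(np.abs(C[...,1]-y)<.0225)&(np.abs(C[...,2]-z-dz)<.004)&(hsv[...,1]<80)&(hsv[...,2]>100)).astype(np.uint8)
    c=max(cv2.findContours(m,0,1)[0],key=len)[:,0]; zt=C[m>0][:,2].mean()
    q=np.array([onz(d,u,v,zt)[:2] for u,v in c]); q=q[np.abs(q[:,1]-y)<.017]
    A=np.c_[2*q,np.ones(len(q))]; k=np.linalg.lstsq(A,(q**2).sum(1),rcond=None)[0]
    print('held top z',zt.round(4),'ctr',k[:2].round(4),'R',np.sqrt(k[2]+k[0]**2+k[1]**2).round(4),'rel',(k[:2]-[x,y]).round(4),'xr',q[:,0].min(),q[:,0].max())
    P=C[m>0]; B=np.c_[P[:,:2]-[x,y],np.ones(len(P))]; print('slope',np.linalg.lstsq(B,P[:,2],rcond=None)[0].round(4))
E
python3 - <<'E'
from h import *
d=np.load('wrist.npy',allow_pickle=True).item();S=status.state()
held(d,S)
E
```

```text
held top z 0.1147 ctr [ 0.4391 -0.023 ] R 0.0216 rel [-0.0002 -0.0009] xr 0.41758925538025254 0.46109525614359814
slope [-0.0012  0.0035  0.1147]
```

move_arm:
  commands:
    - [[0,0,0],[3,0,-1.5],0.35]
    - [[0,0,0],[6,0,-4],0.35]
    - [[0,0,0],[8.4,0,-6],0.35]
    - [[0,0,0],[8.4,0,-7],0.35]
    - [[0,0,0],[8.4,0,-7],0.35]
    - [[0,0,0],[8.4,0,-7],0.35]

```text
t: 7.5
ee_pos: [0.5231, -0.0224, 0.0219]
tcp_rot: [3.142, 0.0, -0.0]
ft_force: [-0.4, -0.0, -1.0]
opening: 0.0417
gripper_force: 41.1
```

```bash
python3 - <<'E'
from h import *
d=grab('wrist','w5');S=status.state();print(S['ee_pos'],S['tcp_rot'],S['ft_force'])
held(d,S,.0245)
C=cloud(d); 
m=((np.hypot(C[...,0]-.5238,C[...,1]+.0232)<.06)&(np.abs(C[...,2]-.014)<.003)); P=C[m]; print(len(P),np.percentile(P,[1,99],axis=0).round(4))
E
```

```text
[ 0.52350811 -0.02269446  0.02259454] [ 3.14137043e+00 -2.32695051e-04  2.09369221e-03] [ 1.04347229  0.66760407 -1.05390086]
held top z 0.0457 ctr [ 0.5232 -0.0232] R 0.0217 rel [-0.0003 -0.0005] xr 0.5014935085804751 0.5455155024665472
slope [-0.0038  0.002   0.0457]
4744 [[ 0.4842 -0.0597  0.0117]
 [ 0.5655  0.0177  0.0152]]
```

move_arm:
  commands:
    - [[0,0,0],[0.05,0,-0.6],0.35]
    - [[0,0,0],[0.05,0,-1.1],0.35]
    - [[0,0,0],[0.05,0,-1.4],0.35]
    - [[0,0,0],[0.05,0,-1.6],0.35]
    - [[0,0,0],[0.05,0,-1.8],0.35]
    - [[0,0,0],[0.05,0,-2.0],0.35]
    - [[0,0,0],[0.05,0,-2.1],0.35]
    - [[0,0,0],[0.05,0,-2.1],0.35]

```text
t: 8.35
ee_pos: [0.5239, -0.0231, 0.0004]
tcp_rot: [3.142, -0.001, -0.0]
ft_force: [0.1, -0.3, -1.6]
opening: 0.0417
gripper_force: 41.1
```

```bash
python3 - <<'E'
from h import *
d=grab('wrist','w6');S=status.state();print(S['ee_pos'],S['tcp_rot'],S['ft_force'])
held(d,S,.0245)
E
```

```text
[ 5.23973955e-01 -2.31158936e-02  4.90141536e-04] [ 3.14151721e+00 -1.28558436e-03 -1.46434637e-04] [ 0.27558397  0.11580851 -1.73525838]
held top z 0.0241 ctr [ 0.5241 -0.0238] R 0.0218 rel [ 0.0001 -0.0007] xr 0.5022710817146503 0.5463052223708087
slope [-0.007   0.0017  0.0241]
```

The disc's top is at 24.1 mm, which is the seated height, with no push force. I release it and rise.

move_arm:
  commands:
    - [[0,0,0],[0,0,0],0.6]
    - [[0,0,0],[0,0,0],0.7]
    - [[0,0,0],[0,0,0],0.7]
    - [[0,0,0],[0,0,1],0.7]
    - [[0,0,0],[0,0,4],0.8]
    - [[0,0,0],[0,0,8],1]
    - [[0,0,0],[-2,0,10],1]
    - [[0,0,0],[-5,0,10],1]
    - [[0,0,0],[-5,0,10],1]
    - [[0,0,0],[-5,0,10],1]

```text
t: 9.4
ee_pos: [0.4742, -0.0232, 0.1015]
tcp_rot: [3.141, -0.001, 0.003]
ft_force: [-0.1, -0.2, -0.5]
opening: 0.0858
gripper_force: 0.0
```

```bash
python3 - <<'E'
from h import *
d=grab('wrist','w7');S=status.state();print(S['ee_pos'],S['ft_force'],S['opening'])
C=cloud(d); hsv=cv2.cvtColor(d['img'],cv2.COLOR_RGB2HSV)
R=np.hypot(C[...,0]-.5238,C[...,1]+.0232)
m=((R<.03)&(C[...,2]>.018)&(hsv[...,1]<80)); P=C[m]; B=np.c_[P[:,:2]-[.5238,-.0232],np.ones(len(P))]; print(len(P),np.linalg.lstsq(B,P[:,2],rcond=None)[0].round(4))
c=max(cv2.findContours(m.astype(np.uint8),0,1)[0],key=len)[:,0]; q=np.array([onz(d,u,v,.024)[:2] for u,v in c]); print(cv2.minEnclosingCircle((q*1000).astype(np.float32)))
# blower: green region from wrist and top
for nm,dd in (('wrist',d),('top',np.load('top.npy',allow_pickle=True).item())):
    h=cv2.cvtColor(dd['img'],cv2.COLOR_RGB2HSV); CC=cloud(dd)
    g=(h[...,0]>70)&(h[...,0]<92)&(h[...,1]>90)&(np.hypot(CC[...,0]-.55,CC[...,1]+.23)<.06)
    if g.sum()>20:
        P=CC[g]; A=np.c_[2*P,np.ones(len(P))]; ok=P[:,2]>.06; k=np.linalg.lstsq(A[ok],(P[ok]**2).sum(1),rcond=None)[0]
        print(nm,g.sum(),np.percentile(P,[1,50,99],axis=0).round(3).tolist(),'sphere',k[:3].round(4),np.sqrt(k[3]+(k[:3]**2).sum()).round(4))
E
```

```text
[ 0.47454172 -0.02317528  0.10125239] [-0.06576381 -0.30313382  0.46378031] 0.08527095501184138
2559 [ 2.9323 -0.0075  0.0356]
((523.4124755859375, -23.516599655151367), 22.060266494750977)
top 433 [[0.525, -0.255, 0.061], [0.549, -0.229, 0.106], [0.575, -0.209, 0.113]] sphere [ 0.5519 -0.2363  0.0866] 0.0269
```

move_arm:
  commands:
    - [[0,0,0],[0,-2,3],1]
    - [[0,0,0],[0,-5,6],1]
    - [[0,0,0],[0,-9,9],1]
    - [[0,0,0],[0,-13,10],1]
    - [[0,0,0],[0,-17,10],1]
    - [[0,0,0],[0,-20.5,10],1]
    - [[0,0,0],[0,-21.2,10],1]
    - [[0,0,0],[0,-21.2,10],1]
    - [[0,0,0],[0,-21.2,10],1]

```text
t: 10.35
ee_pos: [0.4744, -0.2344, 0.2003]
tcp_rot: [-3.141, 0.0, 0.0]
ft_force: [-0.2, 0.9, 0.4]
opening: 0.0855
gripper_force: 0.0
```

```bash
python3 - <<'E'
from h import *
d=np.load('wrist.npy',allow_pickle=True).item()
C=cloud(d); R=np.hypot(C[...,0]-.5235,C[...,1]+.0234); m=(R<.018)&(C[...,2]<.1)
P=C[m]; B=np.c_[P[:,:2]-[.5235,-.0234],np.ones(len(P))]; print('seated',len(P),np.median(P[:,2]),np.linalg.lstsq(B,P[:,2],rcond=None)[0].round(4))
d=grab('wrist','w8');S=status.state();print(S['ee_pos'],S['tcp_rot'])
def fit(d,nm):
    h=cv2.cvtColor(d['img'],cv2.COLOR_RGB2HSV); C=cloud(d)
    g=(h[...,0]>70)&(h[...,0]<92)&(h[...,1]>90)&(np.hypot(C[...,0]-.55,C[...,1]+.23)<.07)
    P=C[g]; print(nm,g.sum(),np.percentile(P,[1,50,99],axis=0).round(3).tolist())
    for lo in (.07,.085,.095):
        for hi in (lo+.012,):
            Q=P[(P[:,2]>lo)&(P[:,2]<hi)]
            if len(Q)>20:
                A=np.c_[2*Q[:,:2],np.ones(len(Q))]; k=np.linalg.lstsq(A,(Q[:,:2]**2).sum(1),rcond=None)[0]
                print('  band',lo,len(Q),k[:2].round(4),np.sqrt(k[2]+(k[:2]**2).sum()).round(4))
    T=P[P[:,2]>np.percentile(P[:,2],99)-.003]; print('  top patch',T.mean(0).round(4),T[:,2].max())
    u=np.nonzero(g); print('  px',u[1].min(),u[1].max(),u[0].min(),u[0].max())
    # grey tube / rim
    t=(np.hypot(C[...,0]-.55,C[...,1]+.23)<.045)&(h[...,1]<70)&(C[...,2]>.02)&(C[...,2]<.075); 
    if t.sum()>10: print('  tube',t.sum(),np.percentile(C[t],[1,50,99],axis=0).round(3).tolist())
    f=(np.hypot(C[...,0]-.55,C[...,1]+.23)<.06)&(np.abs(C[...,2]-.010)<.003)&(h[...,2]<110)
    if f.sum()>10: print('  foot',f.sum(),np.percentile(C[f],[1,50,99],axis=0).round(3).tolist())
fit(d,'wrist'); fit(grab('top'),'top')
E
```

```text
seated 1624 0.023813788677895575 [ 0.003  -0.0025  0.0238]
[ 0.47439018 -0.2340894   0.20047992] [-3.14128317e+00 -7.75934652e-04  6.69592630e-05]
wrist 3436 [[0.52, -0.263, 0.007], [0.553, -0.237, 0.107], [0.579, -0.21, 0.296]]
  band 0.085 712 [ 0.5529 -0.2374] 0.0257
  band 0.095 1009 [ 0.553  -0.2375] 0.0216
  top patch [ 0.5101 -0.2374  0.3216] 0.35808569001727253
  px 23 364 68 383
  foot 43 [[0.516, -0.253, 0.007], [0.541, -0.205, 0.007], [0.584, -0.201, 0.009]]
top 780 [[0.504, -0.253, 0.073], [0.532, -0.213, 0.112], [0.574, -0.174, 0.534]]
  band 0.085 99 [ 0.5513 -0.2355] 0.0254
  band 0.095 129 [ 0.5513 -0.2347] 0.0206
  top patch [ 0.5106 -0.1845  0.5334] 0.5374877156473221
  px 364 455 134 182
  tube 88 [[0.528, -0.236, 0.021], [0.543, -0.216, 0.04], [0.569, -0.212, 0.061]]
  foot 222 [[0.515, -0.262, 0.007], [0.536, -0.219, 0.01], [0.586, -0.199, 0.013]]
```

View pics/w8.png

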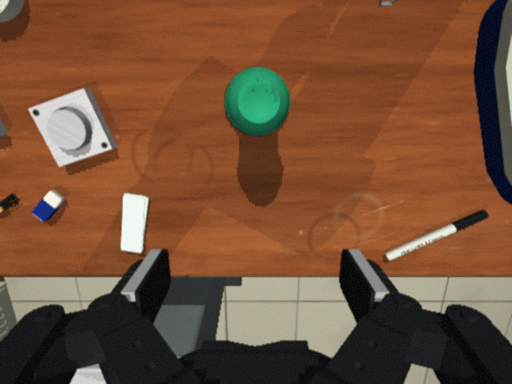

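The wrist view shows the green bulb at (257,101), upright and free-standing. The blank is seated in the round nest at (69,129), with its top measured flat at 23.8 mm. Before descending I check how far the gripper body sits behind the fingertips, and where the tips are fully open.

```bash
python3 - <<'E'
from h import *
d=np.load('wrist.npy',allow_pickle=True).item();S=status.state(); x,y,z=S['ee_pos']; C=cloud(d)
for u,v in [(255,345),(255,360),(255,375),(230,365),(150,255),(150,262),(145,270),(360,255),(365,265),(340,280)]: print(u,v,(C[v,u]-[x,y,z]).round(4))
m=(np.abs(C[...,0]-x)<.014)&(np.abs(C[...,1]-y)<.06)&(C[...,2]>z-.03)
P=C[m]-[x,y,z]; o=P[P[:,2].argsort()]; print('tips',o[:40:8].round(4).tolist())
m=(np.abs(C[...,0]-x)<.045)&(np.abs(C[...,1]-y)<.03)&(C[...,2]>z-.03)
P=C[m]-[x,y,z]; o=P[P[:,2].argsort()]; print('body lowest',len(P),o[:60:10].round(4).tolist())
E
```

```text
255 345 [-1.044  -0.0035 -0.9819]
255 360 [ 0.0124 -0.0013  0.0966]
255 375 [ 0.0119 -0.0013  0.1006]
230 365 [0.0116 0.0053 0.0974]
150 255 [0.011  0.0467 0.038 ]
150 262 [0.0116 0.0442 0.0451]
145 270 [0.0112 0.0443 0.0509]
360 255 [ 0.0115 -0.0491  0.0386]
365 265 [ 0.0111 -0.0485  0.0467]
340 280 [-0.0073 -0.044   0.0301]
tips [[0.0055, 0.042, 0.0269], [-0.0012, 0.0418, 0.028], [0.0019, 0.0419, 0.0285], [-0.0048, 0.0414, 0.0287], [0.0016, -0.0436, 0.0289]]
body lowest 10192 [[0.0089, 0.0108, 0.0861], [0.0099, 0.0121, 0.0872], [0.0101, -0.015, 0.0873], [0.0177, 0.0294, 0.0875], [0.0092, -0.0153, 0.0876], [0.0104, -0.0093, 0.0876]]
```

move_arm:
  commands:
    - [[0,0,0],[4,-0.2,-1],1]
    - [[0,0,0],[7.8,-0.3,-3],1]
    - [[0,0,0],[7.8,-0.3,-5],1]
    - [[0,0,0],[7.8,-0.3,-8],1]
    - [[0,0,0],[7.8,-0.3,-10.5],1]
    - [[0,0,0],[7.8,-0.3,-12.5],1]
    - [[0,0,0],[7.8,-0.3,-14],1]
    - [[0,0,0],[7.8,-0.3,-15],1]
    - [[0,0,0],[7.8,-0.3,-15.5],1]
    - [[0,0,0],[7.8,-0.3,-15.5],1]

```text
t: 11.45
ee_pos: [0.5521, -0.2379, 0.0455]
tcp_rot: [3.142, -0.001, -0.0]
ft_force: [0.8, -0.6, 1.1]
opening: 0.0851
gripper_force: 0.0
```

move_arm:
  commands:
    - [[0,0,0],[0,0,0],0.8]
    - [[0,0,0],[0,0,0],0.7]
    - [[0,0,0],[0,0,0],0.5]
    - [[0,0,0],[0,0,0],0.5]
    - [[0,0,0],[0,0,0],0.5]
    - [[0,0,0],[0,0,0],0.5]
  force: 60

```text
t: 12.05
ee_pos: [0.5527, -0.2373, 0.0472]
tcp_rot: [-3.141, 0.0, -0.003]
ft_force: [-2.7, 5.5, 5.6]
opening: 0.0534
gripper_force: 61.6
```

Gripped at 61 N. Now I lift it straight out.

move_arm:
  commands:
    - [[0,0,0],[0,0,1],0.5]
    - [[0,0,0],[0,0,2.5],0.5]
    - [[0,0,0],[0,0,4.5],0.5]
    - [[0,0,0],[0,0,7],0.5]
    - [[0,0,0],[0,0,10],0.5]
    - [[0,0,0],[0,0,12],0.5]
    - [[0,0,0],[0,0,12],0.5]
    - [[0,0,0],[0,0,12],0.5]

```text
t: 12.85
ee_pos: [0.552, -0.2383, 0.1658]
tcp_rot: [3.141, -0.002, 0.001]
ft_force: [-0.0, 0.6, -1.5]
opening: 0.0534
gripper_force: 62.9
```

```bash
python3 - <<'E'
from h import *
S=status.state(); print(S['ee_pos'],S['qpos'].round(3),S['gripper_force'],S['opening'],S['ft_force'])
d=grab('wrist','w9'); s=grab('side','s9'); 
a=cv2.resize(d['img'][180:384,120:400,::-1],None,fx=1.6,fy=1.6); b=cv2.resize(s['img'][150:300,210:360,::-1],None,fx=2,fy=2)
W=np.zeros((330,760,3),np.uint8); W[:a.shape[0],:a.shape[1]]=a[:330]; W[:300,455:755]=b; cv2.imwrite('pics/c9.png',W)
for n,dd in (('w',d),('s',s)):
    h=cv2.cvtColor(dd['img'],cv2.COLOR_RGB2HSV); C=cloud(dd); x,y,z=S['ee_pos']
    g=(h[...,0]>70)&(h[...,0]<92)&(h[...,1]>90)&(np.hypot(C[...,0]-x,C[...,1]-y)<.05)&(C[...,2]<.3); P=C[g]-[x,y,z]
    if len(P): print(n,len(P),np.percentile(P,[1,50,99],axis=0).round(4).tolist())
E
```

```text
[ 0.55199061 -0.23832544  0.16581689] [-0.469  0.285  1.24  -0.     1.615  1.103] 62.86356861703098 0.05342194826698698 [-0.0444947   0.61120351 -1.50780078]
w 12518 [[-0.0139, -0.0262, 0.0334], [0.0121, -0.0008, 0.0594], [0.0286, 0.0249, 0.0634]]
s 134 [[-0.0276, -0.0296, 0.0296], [-0.0159, -0.0124, 0.0499], [0.0236, 0.0091, 0.0801]]
```

View pics/c9.png

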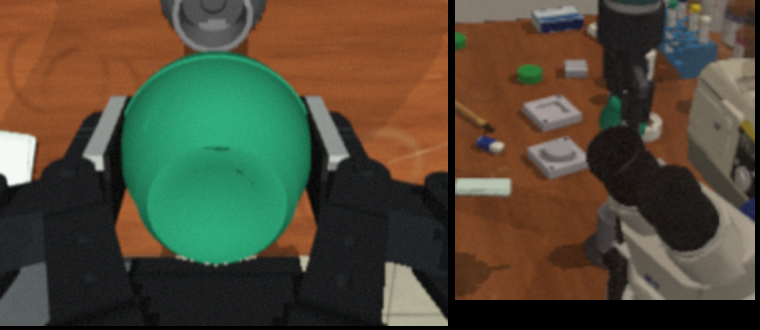

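The blower is out, held near mid-bulb, with its end face 63 mm behind the TCP and the stand empty below. Now I swing over towards the nest while turning 45° about y.

move_arm:
  commands:
    - [[0,0,0],[-1.5,3,1],0.5]
    - [[0,0,0],[-3.5,7,2],0.5]
    - [[0,0,0],[-5.5,11,2],0.5]
    - [[0,-4,0],[-7.5,15,2],0.5]
    - [[0,-10,0],[-9.5,19,2],0.5]
    - [[0,-17,0],[-10.7,21.5,2],0.5]
    - [[0,-24,0],[-10.7,21.5,2],0.5]
    - [[0,-31,0],[-10.7,21.5,2],0.5]
    - [[0,-38,0],[-10.7,21.5,2],0.5]
    - [[0,-45,0],[-10.7,21.5,2],0.5]
    - [[0,-45,0],[-10.7,21.5,2],0.5]
    - [[0,-45,0],[-10.7,21.5,2],0.5]

```text
t: 14.15
ee_pos: [0.4447, -0.0233, 0.1853]
tcp_rot: [2.904, -0.002, 1.199]
ft_force: [-0.1, 0.5, 0.7]
opening: 0.0531
gripper_force: 63.1
```

```bash
python3 - <<'E'
from h import *
from scipy.spatial.transform import Rotation as Ro
S=status.state(); R=Ro.from_rotvec(S['tcp_rot']).as_matrix(); print(S['ee_pos'],R.round(3).tolist(),S['qpos'].round(3),S['gripper_force'],S['opening'])
d=grab('wrist','w10'); t=grab('top','t10'); s=grab('side','s10')
for n,dd in (('w',d),('t',t),('s',s)):
    h=cv2.cvtColor(dd['img'],cv2.COLOR_RGB2HSV); C=(cloud(dd)-S['ee_pos'])@R
    g=(h[...,0]>70)&(h[...,0]<92)&(h[...,1]>90)&(np.hypot(C[...,0],C[...,1])<.04)&(np.abs(C[...,2])<.1); P=C[g]
    if len(P)>20:
        print(n,len(P),np.percentile(P,[1,50,99],axis=0).round(4).tolist())
        E=P[(P[:,2]<np.percentile(P[:,2],3)+.004)]; c=np.linalg.svd(E-E.mean(0))[2][2] if len(E)>10 else 0; print('  end patch',len(E),E.mean(0).round(4),c)
W=np.hstack([cv2.resize(t['img'][120:270,190:390,::-1],None,fx=2,fy=2),cv2.resize(s['img'][110:260,180:380,::-1],None,fx=2,fy=2)]); cv2.imwrite('pics/c10.png',W)
E
```

```text
[ 0.44472298 -0.02329806  0.18529718] [[0.709, -0.001, 0.705], [-0.001, -1.0, -0.001], [0.705, -0.001, -0.709]] [-0.254 -0.879  2.311  0.218  0.954  1.263] 63.06177402846515 0.05311670004117611
w 12436 [[-0.0139, -0.0246, -0.0631], [0.0121, 0.0008, -0.0593], [0.0285, 0.0259, -0.0334]]
  end patch 6535 [ 0.0031  0.0008 -0.0612] [ 0.01557699  0.00609021 -0.99986012]
t 591 [[-0.0111, -0.025, -0.0653], [0.0175, -0.002, -0.053], [0.0307, 0.0246, -0.027]]
  end patch 196 [ 0.0047 -0.0007 -0.0632] [-0.04815312  0.08688549 -0.99505386]
s 154 [[-0.0188, -0.0107, -0.0682], [0.0185, 0.015, -0.0435], [0.03, 0.0262, -0.0089]]
  end patch 24 [ 0.0125  0.0061 -0.0635] [-0.03320327  0.16718937  0.98536555]
```

View pics/c10.png

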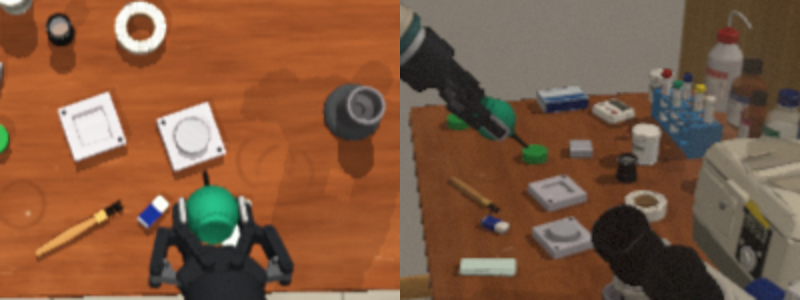

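The top crop shows the nozzle at crop (206,180) pointing at the seated blank at (190,135). The side crop shows the bulb tilted about 45° with the nozzle towards the nest. q2 and q3 are near their limits, so I lower carefully and re-measure.

move_arm:
  commands:
    - [[0,0,0],[0.1,0,-2],0.5]
    - [[0,0,0],[0.2,0,-4],0.5]
    - [[0,0,0],[0.2,0,-6],0.5]
    - [[0,0,0],[0.2,0,-7.5],0.5]
    - [[0,0,0],[0.2,0,-8.2],0.5]
    - [[0,0,0],[0.2,0,-8.2],0.5]
    - [[0,0,0],[0.2,0,-8.2],0.5]

```text
t: 15.0
ee_pos: [0.4647, -0.0248, 0.1118]
tcp_rot: [-2.909, 0.0, -1.182]
ft_force: [-0.6, -0.6, 0.5]
opening: 0.0529
gripper_force: 63.1
```

```bash
python3 - <<'E'
from h import *
from scipy.spatial.transform import Rotation as Ro
S=status.state(); R=Ro.from_rotvec(S['tcp_rot']).as_matrix(); e=S['ee_pos']; print(e,R[:,2].round(3),S['qpos'].round(3),S['gripper_force'],S['dq'].max())
F=np.array([.5235,-.0234,.024]); print('face in tool',(R.T@(F-e)).round(4))
d=grab('wrist','w11'); t=grab('top','t11'); s=grab('side','s11')
def px(d,p):
    c=np.linalg.inv(d['pose'])@np.r_[p,1]; return np.array([d['cx']-d['fx']*c[0]/c[2],d['cy']+d['fy']*c[1]/c[2]]).round(1)
for n,dd in (('t',t),('s',s),('w',d)):
    print(n,'pred tip',px(dd,e+R[:,2]*.0305),'nozzle base',px(dd,e),'face',px(dd,F))
for n,dd in (('t',t),('s',s),('w',d)):
    C=(cloud(dd)-e)@R; h=cv2.cvtColor(dd['img'],cv2.COLOR_RGB2HSV)
    m=(np.hypot(C[...,0],C[...,1])<.02)&(C[...,2]>.003)&(C[...,2]<.045); P=C[m]
    if len(P)>3: print(n,'nozzle',len(P),np.percentile(P,[2,50,98],axis=0).round(4).tolist())
    R2=np.hypot(*(cloud(dd)[...,:2]-F[:2]).transpose(2,0,1)); q=cloud(dd)[R2<.015]; print('  blank z',np.median(q[:,2]).round(4),len(q))
W=np.hstack([cv2.resize(t['img'][140:260,230:340,::-1],(380,415)),cv2.resize(s['img'][150:270,200:310,::-1],(380,415))]); cv2.imwrite('pics/c11.png',W)
E
```

```text
[ 0.46468453 -0.02478734  0.11183949] [ 0.698  0.001 -0.716] [-0.24  -0.698  2.364  0.252  0.734  1.209] 63.06212531402707 0.0011636373505485445
face in tool [-0.0191 -0.0012  0.104 ]
t pred tip [289.4 199.1] nozzle base [290.6 207.4] face [285.9 186.6]
s pred tip [249.3 205.9] nozzle base [242.1 199.9] face [261.4 223.7]
w pred tip [253.6 220.1] nozzle base [253.5 239.7] face [252.6 209.4]
t nozzle 15 [[-0.0006, -0.003, 0.0082], [0.0021, -0.0006, 0.0173], [0.0038, 0.0019, 0.0292]]
  blank z 0.0244 106
s nozzle 18 [[-0.0023, -0.0033, 0.0035], [0.0008, 0.0013, 0.0147], [0.003, 0.005, 0.0283]]
  blank z 0.0249 45
  blank z 0.024 426
```

View pics/c11.png

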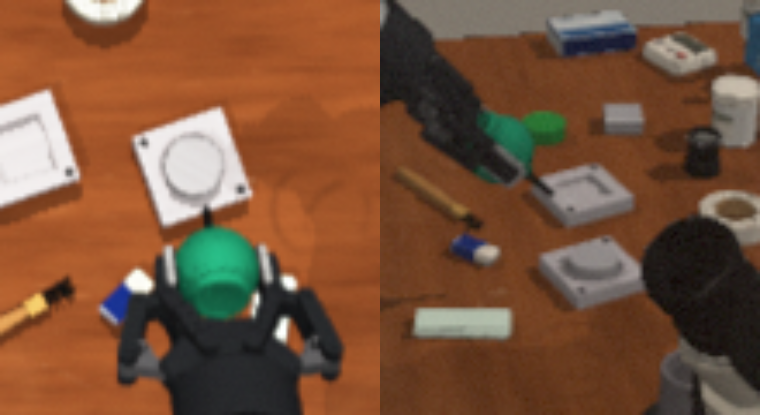

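At this fold q3 is at its limit, so the arm stopped 2 cm short. A steeper 38° tilt, still within the 30–60° band, relaxes it. I turn back 7° first and see where the pose settles.

move_arm:
  commands:
    - [[0,3.5,0],[0.5,0,0],0.5]
    - [[0,7,0],[1,0,0.2],0.5]
    - [[0,7,0],[1.2,0,0.3],0.5]
    - [[0,7,0],[1.2,0,0.3],0.5]
    - [[0,7,0],[1.2,0,0.3],0.5]

```text
t: 15.65
ee_pos: [0.4758, -0.0247, 0.1136]
tcp_rot: [-2.976, 0.001, -1.003]
ft_force: [-0.1, 0.4, -1.0]
opening: 0.0532
gripper_force: 63.1
```

```bash
cat > f.py <<'E'
from h import *
from scipy.spatial.transform import Rotation as Ro
S=status.state(); R=Ro.from_rotvec(S['tcp_rot']).as_matrix(); e=S['ee_pos']; print(e,R[:,2].round(3),np.degrees(np.arccos(-R[2,2])),S['qpos'].round(3),S['gripper_force'],abs(S['dq']).max())
F=np.array([.5235,-.0234,.024]); print('face in tool',(R.T@(F-e)).round(4), 'tip z',e[2]+.0305*R[2,2])
E
python3 f.py
```

```text
[ 0.47576052 -0.0246808   0.11357557] [ 0.605  0.001 -0.796] 37.24916428271347 [-0.209 -0.558  2.232  0.172  0.836  1.289] 63.07047148235142 0.006250772185478953
face in tool [-0.0162 -0.0011  0.1002] tip z 0.08929724268674022
```

move_arm:
  commands:
    - [[0,0,0],[-0.6,0.1,-0.1],0.5]
    - [[0,0,0],[-1.2,0.1,-0.3],0.5]
    - [[0,0,0],[-1.7,0.1,-0.4],0.5]
    - [[0,0,0],[-1.7,0.1,-0.4],0.5]
    - [[0,0,0],[-1.7,0.1,-0.4],0.5]
    - [[0,0,0],[-1.7,0.1,-0.4],0.5]

```text
t: 16.25
ee_pos: [0.4595, -0.0239, 0.1104]
tcp_rot: [-2.976, 0.001, -1.003]
ft_force: [-0.3, 0.8, -0.9]
opening: 0.0536
gripper_force: 63.1
```

```bash
cat >> f.py <<'E'
d=grab('wrist'); t=grab('top'); s=grab('side')
for n,dd in (('t',t),('s',s),('w',d)):
    W=cloud(dd); C=(W-e)@R; h=cv2.cvtColor(dd['img'],cv2.COLOR_RGB2HSV)
    m=(np.hypot(C[...,0],C[...,1])<.02)&(C[...,2]>.003)&(C[...,2]<.045); P=C[m]
    if len(P)>3: print(n,'nozzle',len(P),np.percentile(P,[2,50,98],axis=0).round(4).tolist())
    g=(h[...,0]>70)&(h[...,0]<92)&(h[...,1]>90)&(np.hypot(C[...,0],C[...,1])<.04)&(np.abs(C[...,2])<.1); P=C[g]
    print('  bulb',len(P),np.percentile(P,[1,50,99],axis=0).round(4).tolist())
    q=W[np.hypot(W[...,0]-F[0],W[...,1]-F[1])<.015]; print('  blank z',np.median(q[:,2]).round(4),len(q))
cv2.imwrite('pics/w12.png',d['img'][:,:,::-1])
E
python3 f.py
```

```text
[ 0.45945433 -0.02385077  0.11040424] [ 0.606  0.001 -0.796] 37.26953493197523 [-0.217 -0.626  2.279  0.175  0.857  1.282] 63.06721623055637 0.007893359921727546
face in tool [-0.0014 -0.0003  0.1075] tip z 0.08613247610300537
t nozzle 8 [[-0.0008, -0.0033, 0.0177], [0.0013, -0.0011, 0.0209], [0.0038, 0.0016, 0.0277]]
  bulb 463 [[-0.0096, -0.0253, -0.0925], [0.0147, -0.0019, -0.054], [0.0286, 0.0259, -0.0304]]
  blank z 0.0247 106
s nozzle 13 [[-0.002, -0.0035, 0.007], [0.0003, -0.0009, 0.0166], [0.0025, 0.0055, 0.0276]]
  bulb 130 [[-0.0211, -0.0057, -0.0651], [0.0173, 0.0139, -0.0436], [0.0288, 0.0252, -0.0197]]
  blank z 0.0245 44
  bulb 12469 [[-0.0139, -0.0247, -0.0632], [0.0121, 0.0008, -0.0593], [0.0284, 0.0259, -0.0333]]
  blank z 0.024 737
```

```bash
python3 - <<'E'
from h import *
t=np.load('top.npy',allow_pickle=True).item()
h=cv2.cvtColor(t['img'],cv2.COLOR_RGB2HSV);C=cloud(t)
q=C[155:162,180:187].reshape(-1,3); print('square blank',np.median(q,0).round(3))
E
```

```text
square blank [0.604 0.242 0.017]
```

Blank and square blank are undisturbed. I check the blower's axis in the grip by fitting circles to slices of the bulb.

```bash
python3 - <<'E'
from h import *
from scipy.spatial.transform import Rotation as Ro
d=np.load('wrist.npy',allow_pickle=True).item();S=status.state(); R=Ro.from_rotvec(S['tcp_rot']).as_matrix(); e=S['ee_pos']
C=(cloud(d)-e)@R; h=cv2.cvtColor(d['img'],cv2.COLOR_RGB2HSV)
g=(h[...,0]>70)&(h[...,0]<92)&(h[...,1]>90)&(np.hypot(C[...,0],C[...,1])<.04)&(C[...,2]<-.02)&(C[...,2]>-.07); P=C[g]
for z in np.arange(-.060,-.032,.003):
    Q=P[np.abs(P[:,2]-z)<.0015]
    if len(Q)<60: continue
    A=np.c_[2*Q[:,:2],np.ones(len(Q))]; k=np.linalg.lstsq(A,(Q[:,:2]**2).sum(1),rcond=None)[0]; print(z.round(3),len(Q),k[:2].round(4),np.sqrt(k[2]+(k[:2]**2).sum()).round(4),'x',Q[:,0].min().round(3),Q[:,0].max().round(3))
for r in (.010,.012):
    Q=P[np.hypot(P[:,0],P[:,1])<r]; print('cap slope',np.linalg.lstsq(np.c_[Q[:,:2],np.ones(len(Q))],Q[:,2],rcond=None)[0].round(4),len(Q))
E
```

```text
-0.06 3739 [0.0059 0.0009] 0.0127 x -0.015 0.022
-0.057 200 [0.0013 0.0012] 0.0196 x -0.007 0.021
-0.054 834 [-0.0009  0.0008] 0.0217 x -0.008 0.023
-0.051 1199 [0.0005 0.0007] 0.0226 x -0.007 0.026
-0.048 953 [0.0007 0.0007] 0.0244 x -0.008 0.027
-0.045 855 [0.0005 0.0007] 0.026 x -0.006 0.028
-0.042 619 [0.0005 0.0007] 0.0272 x -0.008 0.029
-0.039 438 [0.0004 0.0007] 0.028 x -0.01 0.029
-0.036 365 [0.0005 0.0006] 0.0284 x 0.01 0.03
-0.033 213 [0.0005 0.0007] 0.0286 x 0.011 0.03
cap slope [ 0.0308  0.0199 -0.0602] 1736
cap slope [ 0.0599  0.0419 -0.0605] 2559
```

The slice centres stay at (0.5, 0.7) mm all along the bulb, so the axis is parallel to the tool. The nozzle line passes about 2 mm from the face centre, with the tip about 77 mm away and 86 mm up, tilted 37°. Handing in.

```bash
python3 -c "
from rig import bot; print(bot.job_done())"
```

```text
the job is handed in; nothing more can be done
None
```

I handed the job in with the round blank seated flat in the round nest and let go, and the blower held still in the air, its nozzle about 77 mm from the blank's middle, 86 mm up and aimed within about 2 mm; the tilt is 37° rather than 45° because a joint limit blocked 45° there, and the hand-in gave no verdict.

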